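Take the old filter element out of an air cleaner

ROBOT

A 6-joint arm with a two-finger parallel gripper is mounted at the origin on the work surface. World frame = base frame: x ahead of the robot, y to its left, z up, the work surface at z = 0. Lengths are in m, angles in degrees, forces in N, time in s.
With the tool pointing down it reaches from about 0.4 to 0.825 m from the base axis. Payload 7 kg.
Tool frame: the origin (TCP) lies at the very end of the fingers, on their centre line; the grasp point (between the pads) lies 19 mm behind it (ctrl.pinch_z is the distance from the TCP to the grasp point, in m); z points along the fingers, x is the direction in which the jaws open and shut, and the axes are right-handed (so a half turn about z gives the same grasp; the last joint's range is limited). The gripper opens to 88 mm and grips with 3 to 60 N. Pads are 19 mm wide; open, the fingers measure 130 mm over their backs; the gripper's body (78 mm by 193 mm) begins 47 mm behind the grasp point.
Start: joints at [89.616, 20.546, 0.682, 0, -70.136, -16.507], TCP at [0.196, 0.646, 0.227] pointing down, gripper open.
Joint ranges: [-176.03, 176.03], [-82.01, 121.73], [-58.28, 71.71], [-173.87, 95.51], [-174.79, -0.11], [-173.66, 173.66]. Speed limits (degrees/s): [136.94, 136.94, 172.46, 180, 180, 180].

INTERFACE

Orientations are given as [roll, pitch, yaw] about the fixed x, y, z axes, in that order (R = Rz(yaw) Ry(pitch) Rx(roll)).
In Python, from plant import ctrl gives the robot as it stands.
- The arm moves only by the tool carry_out, never from a script. Its argument "increments" is a list of rows, each a list of 7 numbers: the turn, a rotation vector about the world's x, y, z in degrees, then the shift along the world's x, y, z in mm, then the closure, from 0 (fully open) to 1 (shut). In form: [[ax, ay, az, dx, dy, dz, grip], ...]. A call has 1 to 20 rows; each row is the pose to reach, as a shift and turn from the pose commanded when the call began; what a row does not reach only later rows make up. A row lasts 1/8 s, in which the tool goes at most 62.5 mm and 10.7 degrees, less where a joint would pass 70% of its speed; a pose out of reach is approached as far as the arm can. A call with a gripper value outside its range is refused whole. The fingers move at their own pace and stop on an object; the grip force is fixed at half the most. Time passes only in rows, so rows that repeat a pose let the fingers close. It gives the time, the measured TCP pose, the force and the opening at its end, in the units of the state.
- ctrl.get_obs(): the state, without advancing time (a new reading comes with each control period).
- ctrl.snapshot(name): name is "scene" or "top" or "wrist"; returns a dict with "pixels" (384x512x3 uint8, blue, green, red), "intrinsics" (3x3 intrinsics, pixels), "rvec" (rotation vector, rad) and "tvec" (3), from world to camera coordinates, as OpenCV has them; the wrist camera has in their place "hand_eye" (4x4, takes a point from camera to tool coordinates, whose origin is the TCP and whose axes are the tool frame's). Camera axes: x right, y down, z forward; pixel columns grow to the right and rows downward; lengths in m; the calibration is good to about 2 mm. A picture is of the moment at which its call begins: read the wrist's pose just before it. There is no depth.
- ctrl.close_job(): hands the job in, once; it reports no verdict.
Trained networks look in a picture, given as the dict that the camera call returned (one of the last four; its "shot" number tells which), for a name from the list of things; names that differ only in an ending like _2 or _b are one class to them, and where a whole thing is asked for, a point or a joint stands for the part that bears it (a point fixed in the world has none). Each returns a list of dicts, best first, with "confidence" (0 to 1); they miss things now and then, are a little off and sometimes report something else, mostly with a low value. They report only what shows in the picture. A call takes as long as a camera call. They do not tell look-alikes from the thing itself.
- ctrl.search_frame(picture, label): "centre" ([x, y, z] in m, in world coordinates, good to about 4 mm: the middle of the surface that is visible of it).
- ctrl.outline_of(picture, label): "pixels" (384x512 bool, what is visible of it).
The state is a dict: "clock": time; "joint_pos": joint angles; "qvel": joint speeds; "tau": joint torques, N m; "tool_pos": TCP position; "orientation": TCP orientation; "force": force on the tool from outside, world axes, zero at the start; "moment": the same for the moment, N m; "opening": finger opening in m.
Only numpy, scipy, OpenCV 4.12 (cv2) and the standard library are available. Lean on these libraries where they do the work, as an engineer would, in place of code of your own. Each camera call takes 0.05 s, during which the arm holds its last target. There are 200 camera calls.

TASK

Take the old, dirty filter element out of the open air cleaner. Unscrew the red wing knob until it comes free of the centre stud and put it in the round steel dish; then lift the old element off the stud and leave it standing upright on the floor of the blue tray. Leave everything else on the bench where it is.

Things in the scene. Friction and masses are not known exactly. Their poses are not given: they have to be found in the camera images.
- air_cleaner: fixed: open air cleaner on its carburettor, bolted to a bench plate 150 x 130 mm; origin: centre of the plate's underside, z up. Orange round pan 160 mm across, rim 100 mm above the bench, inlet duct along +x to 150 mm from the centre (top at 103 mm). The old element stands on the pan floor, 74 mm above the bench, round a vertical threaded centre stud.
- stud_tip (a point): top end of the centre stud, on its axis, 184 mm above the bench, 30 mm above the seated element's top. The stud is steel, 20 mm across its thread, with a plain 10 mm tip; right-hand thread, pitch 10 mm (a turn), up-and-down slack of the knob about 2 mm
- knob: red plastic wing knob, about 0.09 kg, screwed on the stud, at the start resting on the element's top. Origin: centre of its underside, z up. Unscrews counter-clockwise seen from above, rising 10 mm a turn; lets go after 0.75 to 0.95 turn (it varies: once free it lifts without resistance), then must rise about 22 mm more to clear the stud. Stays put if let go part-way.
- knob_fin (a point): point on the knob's axis 58 mm above its underside, on the fin where to grip. Hub: 36 mm across, 36 mm tall, blind bore. Fin on the hub: upright flat blade 70 mm long (along the knob's x), 12 mm thick (along y), from 36 to 72 mm above the underside.
- old_element: old filter element, dirty brown pleated paper with black ends, a stiff hollow cylinder 62 mm across, 80 mm tall, bore 26 mm, 0.14 to 0.28 kg; stands on the pan floor round the stud, its top 154 mm above the bench. Origin: centre of its underside; z up. Can be gripped across its outside from above; the stud stands 30 mm out of its top.
- dish: fixed round steel parts dish, 136 mm across the rim, 30 mm high, flat floor 5 mm above the bench, about 118 mm across; origin: centre of its underside
- tray: fixed blue steel tray, 190 mm (its x) by 150 mm (its y), 36 mm high, walls and floor 4 to 5 mm thick; origin: centre of its underside
- new_element: new filter element, cream paper with green ends, 62 mm across, 80 mm tall, stands on the bench; origin: centre of its underside. Leave alone.
- tin: steel tin with blue label, 68 mm across, 95 mm tall; origin: centre of its underside. Leave alone.
- oil_filter: orange spin-on oil filter canister, 74 mm across, 84 mm tall; origin: centre of its underside. Leave alone.
- cover: orange round cover of the air cleaner, already off, 170 mm across, 35 mm high; origin: centre of its underside. Leave alone.
- brake_shoe: steel brake shoe, an arc about 165 mm by 90 mm, 40 mm high, lying on its side; origin near its middle. Leave alone.
- wrench: steel spanner, 200 mm long, lying flat along its x axis; origin: its middle. Leave alone.
- screwdriver: screwdriver with yellow handle, 210 mm long, lying along its x axis; origin: its middle. Leave alone.
There are look-alikes about, which are no part of the job. What is shaped like the tray but yellow is not meant.

How it is judged (in metres and radians):
On the way, in this order (a step that is already met when the one before it is completed fails the run):
1. the wing knob is off the stud: its underside is above the stud's tip (z of knob in the frame of air_cleaner above 0.186 m), for 0.1 s.
2. the knob lies in the dish, let go (horizontal distance between knob and dish below 0.06 m and height (world z) of knob below 0.06 m and contact force between knob and dish above 0.05 N and contact force between knob and the fingers below 0.05 N), for 0.2 s.
3. the old element is lifted off the stud: its underside is above the stud's tip (z of old_element in the frame of air_cleaner above 0.185 m), for 0.05 s.
At the end, for the whole second after the job is handed in: The knob lies at rest in the dish (any way up, its origin within 60 mm of the dish's centre and below 60 mm), and the old element stands upright (within 0.1 rad) at rest on the tray's floor, wholly inside its walls; both are let go (all of step 2 and x of old_element in the frame of tray between -0.062 and 0.062 m and y of old_element in the frame of tray between -0.042 and 0.042 m and height (world z) of old_element below 0.012 m and angle between old_element's own z axis and vertical below 0.1 rad and linear speed of each of old_element, knob below 0.02 m/s and contact force between old_element and the fingers below 0.05 N); the robot touches nothing.
It fails at once if another thing on the bench is moved more than 25 mm or tipped over (distance of any of new_element, tin, oil_filter, cover, brake_shoe, wrench, screwdriver from where it was at the start of the episode above 0.025 m or angle between any of new_element, tin, oil_filter's own z axis and vertical above 0.3 rad).
It also fails if it takes over 72 s, if anything falls off the work surface, if the arm or the gripper's body presses on something with over 40 N, if the wrist force passes 120 N, or if a joint passes its speed limit or range.

## Working session

There is one attempt and no reset: what is moved stays moved. The work goes in short steps, Python scripts to look and compute and a tool call to move; the robot and the scene stay as the last step left them, time stands still between calls to the robot, and variables do not carry over. Pictures are saved under pics/ and viewed, about 8 in all and at most 12, crops included, and the job is handed in when it is done.

Besides the shell and the picture viewer there is one more tool, called after "Call:" by a JSON object that holds its "name" and its "arguments". carry_out: Moves the arm, as the interface text tells. Its arguments: {"type":"object","properties":{"increments":{"type":"array"}},"required":["increments"]}

```bash
ls; mkdir -p pics
python3 - <<'E'
from plant import ctrl
import cv2,numpy as np
print(ctrl.get_obs(), ctrl.pinch_z)
ims=[]
for n in("scene","top"):
    s=ctrl.snapshot(n); ims.append(s["pixels"])
    print(n,s["intrinsics"],s["rvec"],s["tvec"])
    for l in["air_cleaner","knob","knob_fin","old_element","dish","tray","new_element","tin","oil_filter","cover","brake_shoe"]:
        for r in ctrl.search_frame(s,l)[:3]:
            c=np.array(r["centre"]); p=cv2.projectPoints(c[None],s["rvec"],s["tvec"],s["intrinsics"],None)[0].ravel()
            print(l,np.round(c,3),p.round(),round(r["confidence"],2))
cv2.imwrite("pics/a.png",cv2.resize(ims[0],(800,600)));cv2.imwrite("pics/b.png",cv2.resize(ims[1],(800,600)))
E
```

```text
pics
{'clock': 0.0, 'joint_pos': array([ 8.96167000e+01,  2.05898987e+01,  6.33545532e-01, -2.10584712e-02,
       -7.01364707e+01, -1.65065345e+01]), 'qvel': array([-0.01850237,  0.05131307, -0.08268384, -0.00201886, -0.00586971,
       -0.1003074 ]), 'tau': array([-5.86117621e-04, -5.82714844e+01,  2.93061876e+01,  6.99756280e+00,
        7.03525831e-03, -1.66162267e-04]), 'tool_pos': array([0.19599127, 0.6453976 , 0.22563535]), 'orientation': array([-1.79992604e+02, -9.46234638e-02, -1.06897012e+02]), 'force': array([ 0.47341449,  0.3433778 , -0.43317518]), 'moment': array([-0.01960536,  0.03236171,  0.01243523]), 'opening': 0.08766482841439426} 0.0188
scene [[346.44086132   0.         250.35157887]
 [  0.         346.44086132 191.83606865]
 [  0.           0.           1.        ]] [ 2.57915794  0.68415253 -0.18548376] [-0.44883028 -0.18170474  1.42130032]
air_cleaner [0.549 0.018 0.072] [260. 195.] 0.95
knob [0.521 0.048 0.209] [258. 164.] 0.5
knob [ 0.626 -0.513  0.02 ] [197. 349.] 0.37
knob_fin [0.526 0.048 0.21 ] [259. 165.] 0.63
old_element [0.53  0.036 0.131] [258. 180.] 0.
[... 519 characters left out ...]
  367.51361015 190.09889261]
 [  0.           0.           1.        ]] [ 2.11484283 -2.15917752  0.21519768] [-0.00144588  0.54425911  1.17051989]
air_cleaner [0.535 0.031 0.076] [244. 192.] 0.55
knob_fin [0.515 0.053 0.22 ] [235. 190.] 0.65
old_element [0.504 0.048 0.152] [238. 197.] 0.56
dish [0.492 0.343 0.005] [152. 210.] 0.69
tray [ 0.209 -0.344  0.009] [360. 291.] 0.6
new_element [0.803 0.022 0.078] [245. 113.] 0.84
tin [ 0.71  -0.244  0.092] [326. 137.] 0.8
tin [0.334 0.181 0.007] [200. 256.] 0.48
oil_filter [0.725 0.24  0.081] [180. 136.] 0.56
oil_filter [0.514 0.051 0.218] [236. 190.] 0.51
cover [0.594 0.501 0.034] [103. 179.] 0.72
brake_shoe [ 0.629 -0.515  0.021] [401. 165.] 0.61
```

View pics/a.png

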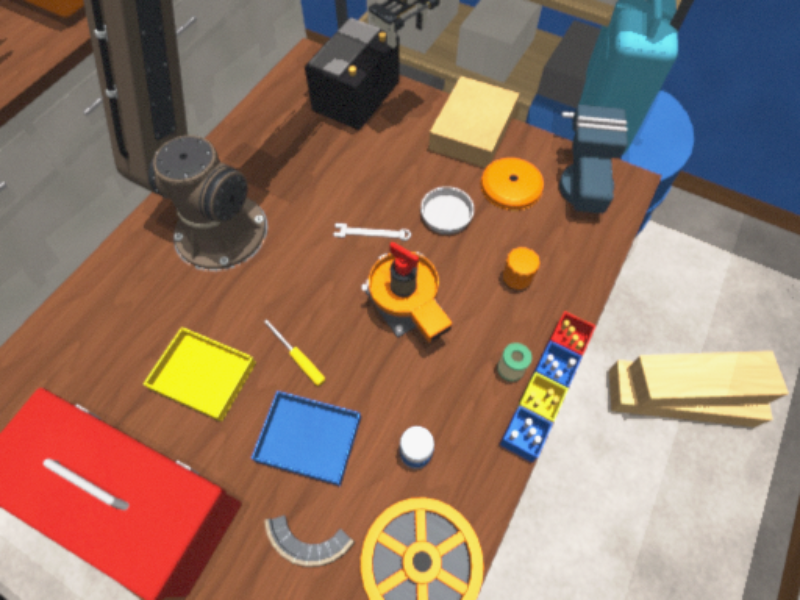

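View pics/b.png

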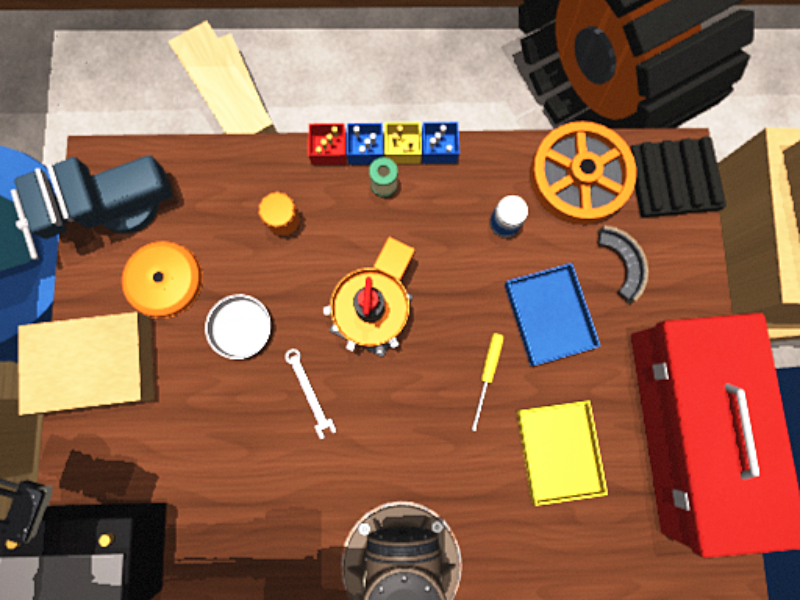

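The red wing knob on the stud is at scene pixel (258,164). Other red things are the toolbox and a parts bin, and the second network hit at (197,349) is the brake shoe. The blue tray is at scene (197,280), and the yellow one at (129,239) is the look-alike. The dish is at (286,134), and the hit at (334,171) is the oil filter.

```bash
cat > h.py <<'E'
from plant import ctrl
import cv2,numpy as np
from scipy.spatial.transform import Rotation as Ro
def cam(s,o=None):
    "K, R, t with x_cam = R x_world + t"
    if "hand_eye" in s:
        T=np.eye(4);T[:3,:3]=Ro.from_euler("xyz",o["orientation"],degrees=True).as_matrix();T[:3,3]=o["tool_pos"]
        W=np.linalg.inv(T@s["hand_eye"]);return s["intrinsics"],W[:3,:3],W[:3,3]
    return s["intrinsics"],cv2.Rodrigues(s["rvec"])[0],np.asarray(s["tvec"]).ravel()
def unproj(c,px,z):
    K,R,t=c;px=np.atleast_2d(px).astype(float)
    d=np.c_[px,np.ones(len(px))]@np.linalg.inv(K).T@R;o=-R.T@t
    return o+d*((z-o[2])/d[:,2])[:,None]
def hull(m):
    cs=cv2.findContours(m.astype(np.uint8),cv2.RETR_EXTERNAL,cv2.CHAIN_APPROX_NONE)[0]
    return cv2.convexHull(max(cs,key=cv2.contourArea))[:,0]
E
python3 - <<'E'
from h import *
print(ctrl.snapshot("wrist")["hand_eye"].round(4))
for n in("scene","top"):
    s=ctrl.snapshot(n);c=cam(s)
    for l,z in(("dish",.03),("tray",.036),("cover",.02)):
        for r in ctrl.outline_of(s,l)[:3]:
            m=r["pixels"]
            if m.sum()<50: continue
            w=unproj(c,hull(m),z)[:,:2].astype(np.float32)
            print(n,l,round(r["confidence"],2),s["pixels"][m].mean(0).round(),"rect",cv2.minAreaRect((w*1000)),"circ",np.round(cv2.minEnclosingCircle(w*1000)[0]))
E
```

```text
[[ 1.000e+00  5.000e-04  4.000e-04 -1.100e-03]
 [-5.000e-04  9.622e-01  2.724e-01 -7.340e-02]
 [-2.000e-04 -2.724e-01  9.622e-01 -1.576e-01]
 [ 0.000e+00  0.000e+00  0.000e+00  1.000e+00]]
scene dish 0.96 [202. 203. 207.] rect ((491.5852966308594, 334.32080078125), (135.26661682128906, 147.10317993164062), 28.434589385986328) circ [491. 332.]
scene tray 0.86 [ 35. 225. 230.] rect ((223.0169677734375, -335.60418701171875), (203.2406463623047, 151.2917022705078), 6.355142593383789) circ [ 226. -339.]
scene tray 0.77 [202. 131.  74.] rect ((508.94732666015625, -338.2287902832031), (200.3854217529297, 159.14288330078125), 15.44735050201416) circ [ 511. -339.]
scene tray 0.53 [ 34.  41. 158.] rect ((460.96148681640625, 136.796875), (67.80680084228516, 85.65265655517578), 78.55282592773438) circ [459. 134.]
scene cover 0.58 [ 25. 152. 229.] rect ((600.7661743164062, 504.7724609375), (170.95262145996094, 183.10580444335938), 29.268707275390625) circ [597. 504.]
top dish 0.67 [233. 234. 235.] rect ((491.0365905761719, 337.580810546875), (133.32867431640625, 133.81610107421875), 88.91704559326172) circ [491. 337.]
top tray 0.87 [ 90. 236. 241.] rect ((214.57363891601562, -332.6780090332031), (193.4222412109375, 161.026611328125), 6.182424545288086) circ [ 218. -334.]
top tray 0.7 [207. 126.  64.] rect ((503.90008544921875, -333.15679931640625), (189.39874267578125, 160.22299194335938), 14.607951164245605) circ [ 505. -333.]
top cover 0.8 [ 63. 179. 240.] rect ((596.8657836914062, 505.20269775390625), (174.4802703857422, 161.67088317871094), 62.47969055175781) circ [596. 505.]
```

Call:
{"name": "carry_out", "arguments": {"increments": [[0,0,0,0,0,60,0],[0,0,0,0,0,110,0],[0,0,0,30,-50,130,0],[0,0,0,60,-100,130,0],[0,0,0,90,-150,130,0],[0,0,0,120,-200,130,0],[0,0,0,150,-250,130,0],[0,0,0,180,-300,130,0],[0,0,0,210,-350,130,0],[0,0,0,230,-400,130,0],[0,0,0,250,-450,130,0],[0,0,0,270,-500,130,0],[0,0,0,285,-550,130,0],[0,0,0,300,-595,130,0],[0,0,0,300,-595,130,0],[0,0,0,300,-595,130,0]]}}

```text
clock: 3.65
tool_pos: [0.496, 0.0508, 0.3566]
orientation: [180.0, 0.0, -106.9]
force: [-1.0, -0.1, 0.6]
opening: 0.0878
```

Run:
```python
from h import *
o=ctrl.get_obs();s=ctrl.snapshot("wrist");c=cam(s,o);print(o["joint_pos"].round(1))
cv2.imwrite("pics/c.png",cv2.resize(s["pixels"],(800,600)))
for l,z in(("knob_fin",.226),("knob",.226),("old_element",.154),("air_cleaner",.1)):
    for r in ctrl.search_frame(s,l)[:2]: print(l,np.round(r["centre"],4),r["confidence"])
    for r in ctrl.outline_of(s,l)[:1]:
        m=r["pixels"];w=unproj(c,hull(m),z)[:,:2].astype(np.float32)*1000
        print(l,m.sum(),cv2.minAreaRect(w),cv2.minEnclosingCircle(w))
b=s["pixels"].astype(int);red=(b[...,2]>110)&(b[...,1]<70)&(b[...,0]<70)
print(red.sum(),cv2.minAreaRect(unproj(c,hull(red),.226)[:,:2].astype(np.float32)*1000))
```

```text
[ 28.5   0.1  -8.   -0.  -81.8  44.6]
knob_fin [0.5191 0.0531 0.2194] 0.55
knob_fin 1532 ((520.4580688476562, 54.75838851928711), (32.05885696411133, 65.95889282226562), 63.27650451660156) ((520.163818359375, 54.14081954956055), 34.75056457519531)
knob [0.5213 0.0516 0.2265] 0.66
knob 1546 ((520.6622314453125, 54.793914794921875), (31.920564651489258, 65.82024383544922), 62.89642333984375) ((520.4380493164062, 55.04273223876953), 34.58525085449219)
old_element [0.5246 0.0407 0.1534] 0.59
old_element 1068 ((520.16796875, 38.46194076538086), (27.281335830688477, 63.76242446899414), 87.85204315185547) ((520.6165771484375, 50.424903869628906), 31.911256790161133)
air_cleaner [0.5527 0.0274 0.0737] 0.78
air_cleaner 12997 ((547.3015747070312, 42.10253143310547), (159.1241912841797, 237.69351196289062), 63.249305725097656) ((546.1404418945312, 38.544376373291016), 119.57942199707031)
7947 ((529.4169921875, 49.58433532714844), (108.65074920654297, 96.71491241455078), 47.16128921508789)
```

View pics/c.png

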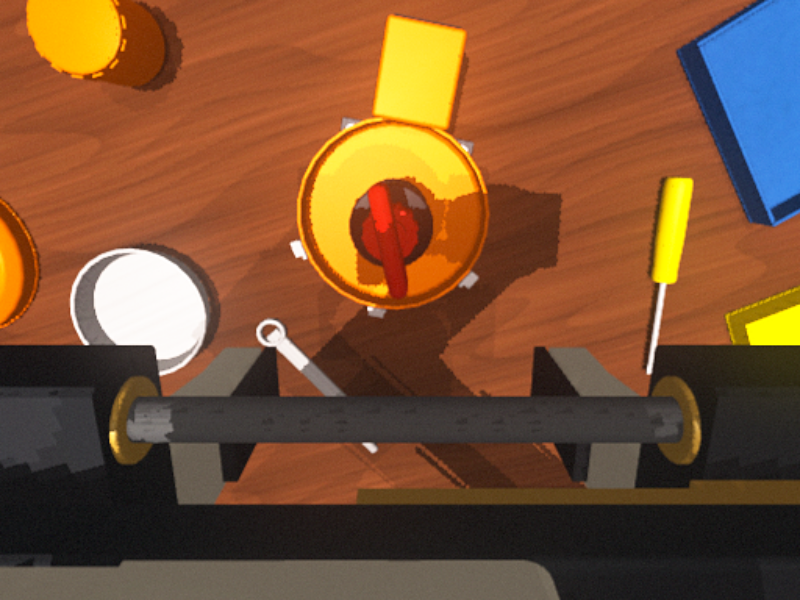

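The knob sits in the middle of the open pan, centred around (388,240). The blue tray is top right, the yellow tray is partly in view below it, and the dish is at (140,305). I'll take a close crop of the fin.

Run:
```python
from h import *
o=ctrl.get_obs();s=ctrl.snapshot("wrist");c=cam(s,o)
p=s["pixels"][105:205,185:320]
cv2.imwrite("pics/d.png",cv2.resize(p,None,fx=5.9,fy=5.9,interpolation=cv2.INTER_CUBIC))
# model overlay numbers: pan rim ellipse -> centre
K,R,t=c
r=max(ctrl.outline_of(s,"knob_fin"),key=lambda r:r["confidence"])["pixels"]
np.save("fin.npy",r)
# fit box silhouette: fin 70x12, z .19-.226, free x,y,yaw
from scipy.optimize import minimize
def sil(q):
    x,y,a=q[0]/1e3,q[1]/1e3,np.radians(q[2]);im=np.zeros((384*4,512*4),np.uint8)
    def add(P):
        u=(np.array(P)@R.T+t)@K.T;u=u[:,:2]/u[:,2:]
        cv2.fillConvexPoly(im,cv2.convexHull(((u+.5)*4).astype(np.float32)).astype(np.int32),1)
    d=np.array([np.cos(a),np.sin(a)]);n=np.array([-d[1],d[0]])
    add([[*(np.array([x,y])+i*.035*d+j*.006*n),z] for i in(-1,1) for j in(-1,1) for z in(.19,.226)])
    th=np.linspace(0,6.28,40)
    add([[x+.018*np.cos(b),y+.018*np.sin(b),z] for b in th for z in(.154,.19)])
    return im
def cost(q):
    m=cv2.resize(sil(q).astype(np.float32),(512,384),interpolation=cv2.INTER_AREA)
    return np.abs(m-r).sum()
for a0 in(0,-10,10,20):
    f=minimize(cost,[521,52,a0],method="Nelder-Mead",options=dict(initial_simplex=[[521,52,a0],[527,52,a0],[521,58,a0],[521,52,a0+12]]));print(f.x,f.fun,r.sum())
```

```text
[518.47629765  55.25625568  -6.02018785] 184.25 1582
[518.29295268  55.1319309   -6.31164542] 184.4375 1582
[518.58263953  55.07951857  -5.87322909] 186.75 1582
[518.4077911   55.22780136  -6.09673859] 183.75 1582
```

View pics/d.png

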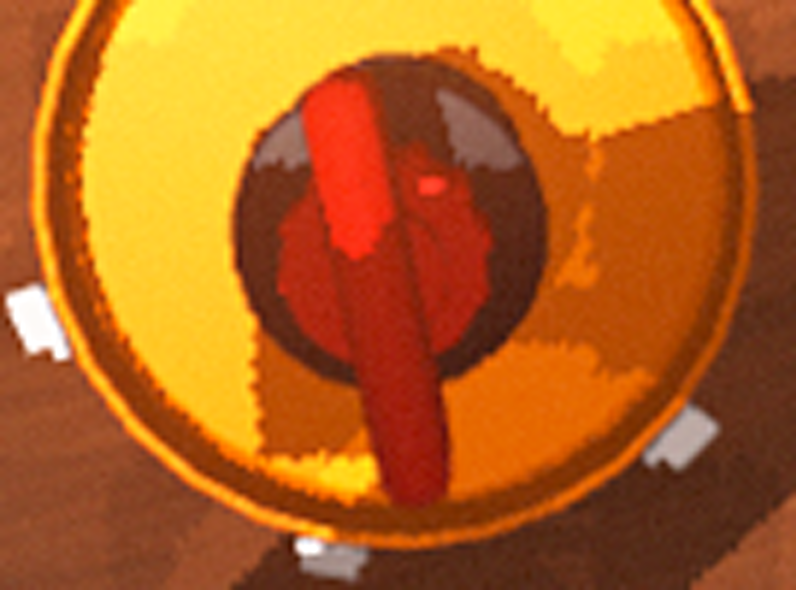

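Fit and crop agree: the fin axis is at (0.518, 0.055) with yaw about -6°. I'll wind the wrist back first so that one stroke turns the knob about 290°.

Call:
{"name": "carry_out", "arguments": {"increments": [[0,0,-10,4,1,-10,0],[0,0,-20,8,2,-20,0],[0,0,-30,12,3,-30,0],[0,0,-40,16,4,-40,0],[0,0,-50,20,4,-50,0],[0,0,-60,22.5,4.5,-60,0],[0,0,-70,22.5,4.5,-70,0],[0,0,-80,22.5,4.5,-80,0],[0,0,-90,22.5,4.5,-90,0],[0,0,-100,22.5,4.5,-90,0],[0,0,-110,22.5,4.5,-90,0],[0,0,-120,22.5,4.5,-90,0],[0,0,-130,22.5,4.5,-90,0],[0,0,-140,22.5,4.5,-90,0],[0,0,-150,22.5,4.5,-90,0],[0,0,-160,22.5,4.5,-90,0],[0,0,-169,22.5,4.5,-90,0],[0,0,-169,22.5,4.5,-90,0],[0,0,-169,22.5,4.5,-90,0]]}}

```text
clock: 6.58
tool_pos: [0.5186, 0.0554, 0.2665]
orientation: [-180.0, 0.0, 84.3]
force: [0.1, 0.0, -0.2]
opening: 0.0873
```

Run:
```python
from h import *
o=ctrl.get_obs();s=ctrl.snapshot("wrist");print(o["joint_pos"].round(1),o["tool_pos"],o["orientation"])
cv2.imwrite("pics/e.png",cv2.resize(s["pixels"],(800,600)))
```

```text
[  27.7    4.6  -14.8   -0.   -70.6 -123.4] [0.51863096 0.05537124 0.26654761] [-1.79998666e+02  6.05352720e-04  8.43081927e+01]
```

View pics/e.png

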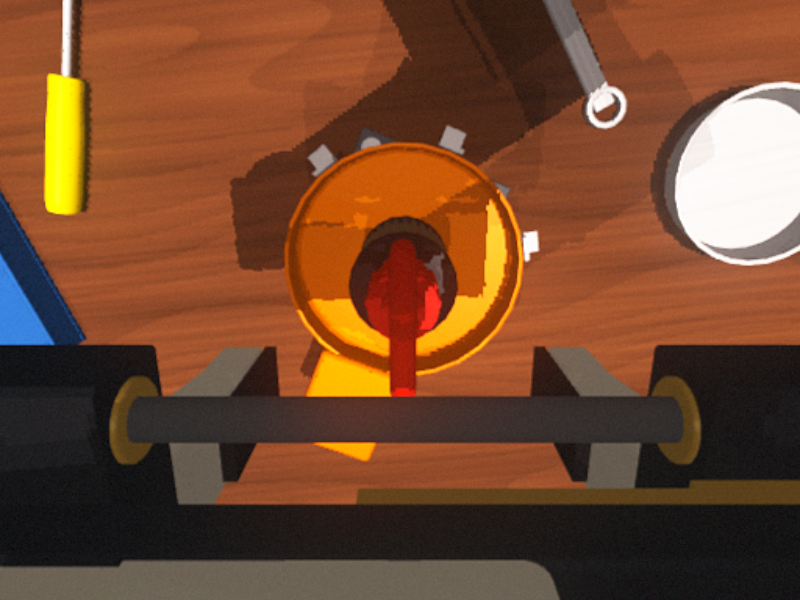

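The fin runs straight up and down at x≈403, between fingers centred at x≈405, so the jaws are aligned. I'll descend and close.

Call:
{"name": "carry_out", "arguments": {"increments": [[0,0,0,0,0,-20,0],[0,0,0,0,0,-40,0],[0,0,0,0,0,-55,0],[0,0,0,0,0,-65,0],[0,0,0,0,0,-71,0],[0,0,0,0,0,-71,0.4],[0,0,0,0,0,-71,0.8],[0,0,0,0,0,-71,1],[0,0,0,0,0,-71,1],[0,0,0,0,0,-71,1],[0,0,0,0,0,-71,1],[0,0,0,0,0,-71,1]]}}

```text
clock: 8.12
tool_pos: [0.5186, 0.0553, 0.1956]
orientation: [180.0, -0.0, 84.1]
force: [0.2, 0.1, 0.1]
opening: 0.0231
```

Call:
{"name": "carry_out", "arguments": {"increments": [[0,0,0,0,0,0,1],[0,0,0,0,0,0,1],[0,0,0,0,0,0,1]]}}

```text
clock: 8.5
tool_pos: [0.5185, 0.0551, 0.1955]
orientation: [-180.0, 0.0, 84.1]
force: [-0.3, -1.5, -0.7]
opening: 0.0119
```

Gripped, with 12 mm between the jaws. Now I'll turn the first 160°, rising 10 mm a turn.

Call:
{"name": "carry_out", "arguments": {"increments": [[0,0,10,0,0,0.3,1],[0,0,20,0,0,0.6,1],[0,0,30,0,0,0.8,1],[0,0,40,0,0,1.1,1],[0,0,50,0,0,1.4,1],[0,0,60,0,0,1.7,1],[0,0,70,0,0,1.9,1],[0,0,80,0,0,2.2,1],[0,0,90,0,0,2.5,1],[0,0,100,0,0,2.8,1],[0,0,110,0,0,3.1,1],[0,0,120,0,0,3.3,1],[0,0,130,0,0,3.6,1],[0,0,140,0,0,3.9,1],[0,0,150,0,0,4.2,1],[0,0,160,0,0,4.4,1],[0,0,160,0,0,4.4,1]]}}

```text
clock: 10.62
tool_pos: [0.5189, 0.0546, 0.2]
orientation: [-180.0, -0.1, -115.7]
force: [2.3, -4.5, -2.4]
opening: 0.0123
```

Run:
```python
from h import *
o=ctrl.get_obs();print(o["joint_pos"].round(1),o["force"],o["moment"])
```

```text
[ 27.6   7.2 -20.8   0.1 -62.   36.6] [ 2.27848351 -4.47656734 -2.37477304] [-1.80892719 -0.93179136  0.01135779]
```

Call:
{"name": "carry_out", "arguments": {"increments": [[0,0,10,0,0,0.3,1],[0,0,20,0,0,0.6,1],[0,0,30,0,0,0.8,1],[0,0,40,0,0,1.1,1],[0,0,50,0,0,1.4,1],[0,0,60,0,0,1.7,1],[0,0,70,0,0,1.9,1],[0,0,80,0,0,2.2,1],[0,0,90,0,0,2.5,1],[0,0,100,0,0,2.8,1],[0,0,110,0,0,3.1,1],[0,0,120,0,0,3.3,1],[0,0,130,0,0,3.6,1],[0,0,130,0,0,3.6,1],[0,0,130,0,0,4.6,1]]}}

```text
clock: 12.5
tool_pos: [0.5186, 0.0554, 0.2044]
orientation: [-180.0, 0.0, 13.9]
force: [0.5, -1.4, -2.6]
opening: 0.0116
```

Run:
```python
from h import *
o=ctrl.get_obs();print(o["joint_pos"].round(1),o["force"],o["moment"])
```

```text
[ 27.7   7.  -20.4  -0.  -62.6 166.2] [ 0.51483864 -1.38310412 -2.5738404 ] [-0.48336703 -0.49152394 -0.02338222]
```

That is 0.81 turn so far. I'll test whether it is free with a small lift.

Call:
{"name": "carry_out", "arguments": {"increments": [[0,0,0,0,0,1,1],[0,0,0,0,0,2,1],[0,0,0,0,0,2,1]]}}

```text
clock: 12.88
tool_pos: [0.5186, 0.0555, 0.2067]
orientation: [-180.0, -0.0, 14.1]
force: [-0.8, 0.7, -1.4]
opening: 0.0118
```

Call:
{"name": "carry_out", "arguments": {"increments": [[0,0,0,0,0,1,1],[0,0,0,0,0,2,1],[0,0,0,0,0,3,1],[0,0,0,0,0,3,1]]}}

```text
clock: 13.38
tool_pos: [0.5186, 0.0554, 0.2097]
orientation: [-180.0, -0.0, 14.1]
force: [0.2, -0.3, -0.6]
opening: 0.0116
```

It is free: it lifted 6 mm beyond the thread travel with no load. Next is the lift and carry to the dish.

Call:
{"name": "carry_out", "arguments": {"increments": [[0,0,0,0,0,10,1],[0,0,0,0,0,25,1],[0,0,0,0,0,45,1],[0,0,0,0,0,65,1],[0,0,0,0,0,70,1],[0,0,0,0,0,70,1],[0,0,0,0,15,70,1],[0,0,0,-5,45,70,1],[0,0,0,-10,85,70,1],[0,0,0,-15,125,60,1],[0,0,0,-19,165,45,1],[0,0,0,-22,205,20,1],[0,0,0,-25,240,-10,1],[0,0,0,-27,265,-50,1],[0,0,0,-27.5,278,-90,1],[0,0,0,-27.5,281,-120,1],[0,0,0,-27.5,281,-140,1],[0,0,0,-27.5,281,-150,1],[0,0,0,-27.5,281,-156,1],[0,0,0,-27.5,281,-159,1]]}}

```text
clock: 15.88
tool_pos: [0.4913, 0.3367, 0.0508]
orientation: [-180.0, -0.0, 14.1]
force: [-0.1, 0.5, -1.4]
opening: 0.0119
```

Call:
{"name": "carry_out", "arguments": {"increments": [[0,0,0,0,0,-1.5,1],[0,0,0,0,0,-3,1],[0,0,0,0,0,-4,1],[0,0,0,0,0,-4,1]]}}

```text
clock: 16.38
tool_pos: [0.4912, 0.3364, 0.0467]
orientation: [-180.0, -0.0, 14.1]
force: [0.1, -1.0, -0.3]
opening: 0.0121
```

Touching the dish floor. I'll release and rise.

Call:
{"name": "carry_out", "arguments": {"increments": [[0,0,0,0,0,-0.5,0.8],[0,0,0,0,0,-0.5,0.4],[0,0,0,0,0,-0.5,0],[0,0,0,0,0,-0.5,0],[0,0,0,0,0,-0.5,0],[0,0,0,0,0,-0.5,0],[0,0,0,0,0,-0.5,0],[0,0,0,0,0,25,0],[0,0,0,0,0,60,0],[0,0,0,0,0,110,0],[0,0,0,0,0,165,0],[0,0,0,0,0,220,0],[0,0,0,0,0,260,0],[0,0,0,0,0,270,0],[0,0,0,0,0,270,0]]}}

```text
clock: 18.25
tool_pos: [0.491, 0.3364, 0.3167]
orientation: [-180.0, -0.0, 14.1]
force: [0.4, -0.5, 0.2]
opening: 0.0876
```

Run:
```python
from h import *
o=ctrl.get_obs();s=ctrl.snapshot("wrist");print(o["joint_pos"].round(1),o["tool_pos"])
cv2.imwrite("pics/f.png",cv2.resize(s["pixels"],(800,600)))
for n in("scene","top"):
    s=ctrl.snapshot(n);c=cam(s)
    for l in("knob","old_element"):
        for r in ctrl.search_frame(s,l)[:2]: print(n,l,np.round(r["centre"],4),round(r["confidence"],2))
    for r in ctrl.outline_of(s,"old_element")[:1]:
        h=hull(r["pixels"]);w=unproj(c,h,.154)[:,:2].astype(np.float32)*1000;print(cv2.minEnclosingCircle(w),cv2.minAreaRect(w))
```

```text
[ 53.2  10.5  -1.4  -0.  -78.1 140.9] [0.49102994 0.33640694 0.31670255]
scene knob [0.4936 0.3291 0.0508] 0.46
scene knob [ 0.627  -0.5146  0.0194] 0.16
scene old_element [0.5279 0.0415 0.1512] 0.61
((527.640380859375, 37.60114669799805), 50.8019905090332) ((527.9346923828125, 37.7525634765625), (61.51919937133789, 98.03726196289062), 29.45745849609375)
top knob [0.4856 0.3293 0.0598] 0.65
top old_element [0.5128 0.0555 0.1541] 0.65
top old_element [0.5305 0.03   0.0732] 0.2
((512.7088623046875, 51.585670471191406), 35.59369659423828) ((511.4651794433594, 54.129356384277344), (60.40663146972656, 67.34845733642578), 89.02311706542969)
```

View pics/f.png

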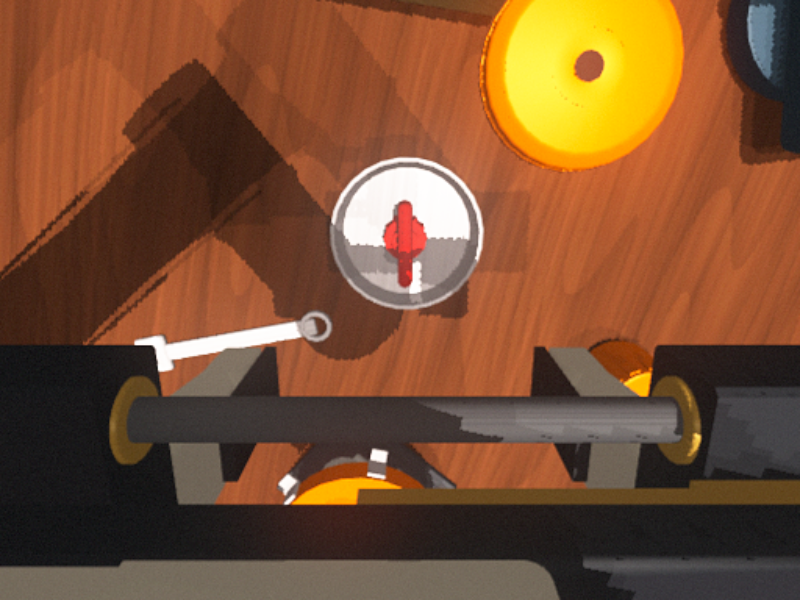

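The knob is standing in the dish at (405,235). Next is the old element, on the stud axis (0.5186, 0.0553).

Call:
{"name": "carry_out", "arguments": {"increments": [[0,0,-10,2,-20,0,0],[0,0,-20,6,-55,0,0],[0,0,-30,10,-95,0,0],[0,0,-40,14,-135,0,0],[0,0,-50,18,-175,0,0],[0,0,-60,22,-215,0,0],[0,0,-70,25,-250,0,0],[0,0,-80,27,-272,0,0],[0,0,-90,27.5,-281,-15,0],[0,0,-90,27.5,-281,-45,0],[0,0,-90,27.5,-281,-75,0],[0,0,-90,27.5,-281,-95,0],[0,0,-90,27.5,-281,-100,0],[0,0,-90,27.5,-281,-100,0]]}}

```text
clock: 20.45
tool_pos: [0.5189, 0.0554, 0.2169]
orientation: [-180.0, -0.0, -75.9]
force: [0.3, -1.0, -0.3]
opening: 0.0876
```

Run:
```python
from h import *
o=ctrl.get_obs();s=ctrl.snapshot("wrist");c=cam(s,o);print(o["joint_pos"].round(1),o["tool_pos"])
cv2.imwrite("pics/g.png",cv2.resize(s["pixels"],(800,600)))
for p in([.5186,.0553,.184],[.5186,.0553,.154]):
    u=c[0]@(c[1]@np.array(p)+c[2]);print(u[:2]/u[2]*1.5625)
```

```text
[ 27.7   6.5 -19.3   0.  -64.2  76.4] [0.51885061 0.0553708  0.21690169]
[406.52211938 340.07196396]
[406.23508208 316.62403768]
```

View pics/g.png

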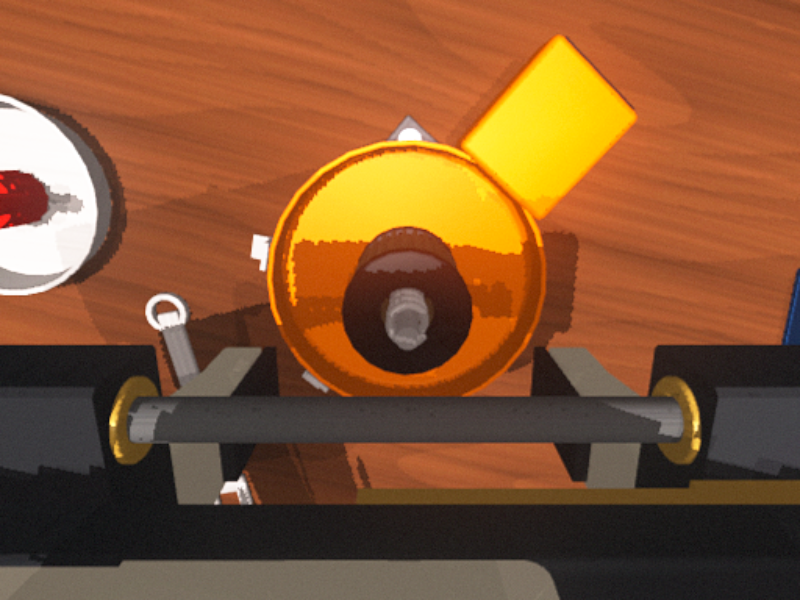

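The stud tip at (407,340) and the element top at (407,312) match the projections (406,340) and (406,317), so it is centred. I'll descend and grip.

Call:
{"name": "carry_out", "arguments": {"increments": [[0,0,0,0,0,-20,0],[0,0,0,0,0,-45,0],[0,0,0,0,0,-65,0],[0,0,0,0,0,-80,0],[0,0,0,0,0,-88,0],[0,0,0,0,0,-91,0],[0,0,0,0,0,-91,0.3],[0,0,0,0,0,-91,0.6],[0,0,0,0,0,-91,0.6],[0,0,0,0,0,-91,0.6],[0,0,0,0,0,-91,0.6],[0,0,0,0,0,-91,0.6]]}}

```text
clock: 22.0
tool_pos: [0.5189, 0.0554, 0.126]
orientation: [-180.0, -0.0, -75.9]
force: [-0.2, -0.8, 4.4]
opening: 0.0608
```

Call:
{"name": "carry_out", "arguments": {"increments": [[0,0,0,0,0,3,0.6],[0,0,0,0,0,10,0.6],[0,0,0,0,0,20,0.6],[0,0,0,0,0,32,0.6],[0,0,0,0,0,45,0.6],[0,0,0,0,0,60,0.6],[0,0,0,0,0,75,0.6],[0,0,0,0,0,90,0.6],[0,0,0,0,0,105,0.6],[0,0,0,0,0,120,0.6],[0,0,0,0,0,132,0.6],[0,0,0,0,0,138,0.6],[0,0,0,0,0,138,0.6],[0,0,0,0,0,138,0.6]]}}

```text
clock: 23.75
tool_pos: [0.5183, 0.0553, 0.263]
orientation: [179.9, 0.0, -75.9]
force: [-0.2, 0.3, -2.6]
opening: 0.0608
```

Run:
```python
from h import *
o=ctrl.get_obs();print(o["tool_pos"],o["force"],o["moment"],o["opening"])
s=ctrl.snapshot("scene");cv2.imwrite("pics/h.png",cv2.resize(s["pixels"][60:330,100:460],(800,600)))
```

```text
[0.51831542 0.05530403 0.26297277] [-0.18576863  0.28748842 -2.56329498] [-0.003764    0.00764953 -0.01410796] 0.060772696437269576
```

View pics/h.png

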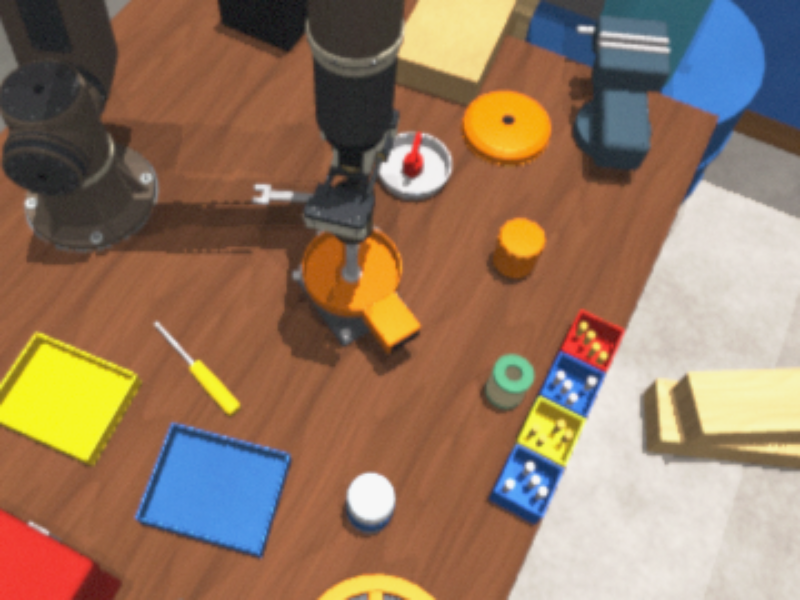

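The load is 2.6 N with the opening at 60.8 mm, so the element is held and above the stud tip. I'll carry it to the tray at (0.505, -0.335).

Call:
{"name": "carry_out", "arguments": {"increments": [[0,0,0,0,-10,0,0.6],[0,0,0,-1,-30,0,0.6],[0,0,0,-2,-60,0,0.6],[0,0,0,-4,-95,0,0.6],[0,0,0,-5,-130,0,0.6],[0,0,0,-6,-165,0,0.6],[0,0,0,-7,-200,0,0.6],[0,0,0,-9,-240,0,0.6],[0,0,0,-10,-280,0,0.6],[0,0,0,-11,-315,0,0.6],[0,0,0,-12,-345,-10,0.6],[0,0,0,-13,-370,-30,0.6],[0,0,0,-13.5,-384,-60,0.6],[0,0,0,-13.5,-389,-95,0.6],[0,0,0,-13.5,-390,-130,0.6],[0,0,0,-13.5,-390,-160,0.6],[0,0,0,-13.5,-390,-180,0.6],[0,0,0,-13.5,-390,-192,0.6],[0,0,0,-13.5,-390,-199,0.6],[0,0,0,-13.5,-390,-199,0.6]]}}

```text
clock: 26.3
tool_pos: [0.505, -0.3349, 0.0646]
orientation: [180.0, -0.0, -75.9]
force: [-0.6, 0.2, -2.5]
opening: 0.0604
```

Run:
```python
from h import *
o=ctrl.get_obs();print(o["tool_pos"],o["orientation"],o["force"],o["opening"],o["joint_pos"])
s=ctrl.snapshot("scene");cv2.imwrite("pics/i.png",cv2.resize(s["pixels"][200:350,120:320],(800,600)))
```

```text
[ 0.50501661 -0.33493221  0.06462139] [ 1.79991762e+02 -1.94119570e-03 -7.58970001e+01] [-0.57739561  0.24010936 -2.47274939] 0.060395424961636864 [-1.50971175e+01  2.26263986e+01 -1.95809024e+01  7.71273641e-03
 -4.77989434e+01  1.19194936e+02]
```

View pics/i.png

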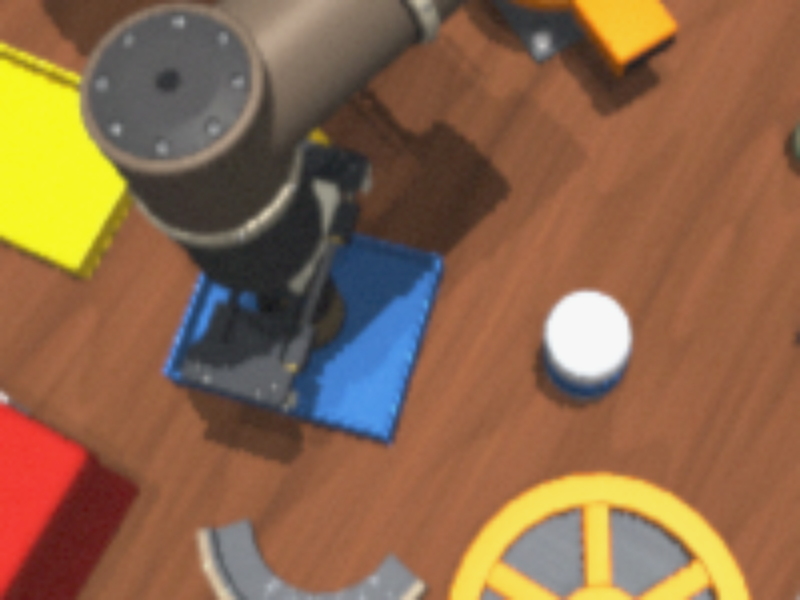

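The brown element shows under the gripper at (325,315), inside the blue tray. I'll lower it until it touches.

Call:
{"name": "carry_out", "arguments": {"increments": [[0,0,0,0,0,-2,0.6],[0,0,0,0,0,-4,0.6],[0,0,0,0,0,-6,0.6],[0,0,0,0,0,-7,0.6],[0,0,0,0,0,-7,0.6]]}}

```text
clock: 26.98
tool_pos: [0.5051, -0.3346, 0.0574]
orientation: [180.0, 0.0, -75.9]
force: [0.2, -0.2, -3.2]
opening: 0.0607
```

Call:
{"name": "carry_out", "arguments": {"increments": [[0,0,0,0,0,-0.5,0.6],[0,0,0,0,0,-1,0.6],[0,0,0,0,0,-1,0.6]]}}

```text
clock: 27.35
tool_pos: [0.5051, -0.3346, 0.0565]
orientation: [180.0, 0.0, -75.9]
force: [-0.1, -0.0, -3.1]
opening: 0.0609
```

Call:
{"name": "carry_out", "arguments": {"increments": [[0,0,0,0,0,-0.5,0.6],[0,0,0,0,0,-1,0.6],[0,0,0,0,0,-1.5,0.6],[0,0,0,0,0,-1.5,0.6]]}}

```text
clock: 27.85
tool_pos: [0.5052, -0.3347, 0.056]
orientation: [-180.0, -0.0, -75.9]
force: [-2.2, 1.0, 6.7]
opening: 0.0608
```

Contact at +6.7 N, so the element is seated. I'll release, rise and check.

Call:
{"name": "carry_out", "arguments": {"increments": [[0,0,0,0,0,0.5,0.5],[0,0,0,0,0,0.5,0.3],[0,0,0,0,0,0.5,0],[0,0,0,0,0,0.5,0],[0,0,0,0,0,0.5,0],[0,0,0,0,0,0.5,0],[0,0,0,0,0,15,0],[0,0,0,0,0,40,0],[0,0,0,0,0,80,0],[0,0,0,0,0,130,0],[0,0,0,0,0,180,0],[0,0,0,0,0,220,0],[0,0,0,0,0,250,0],[0,0,0,0,0,260,0],[0,0,0,0,0,260,0]]}}

```text
clock: 29.72
tool_pos: [0.5051, -0.3346, 0.3158]
orientation: [-179.9, -0.0, -75.9]
force: [-0.0, 0.0, 0.4]
opening: 0.0875
```

Run:
```python
from h import *
o=ctrl.get_obs();s=ctrl.snapshot("wrist");c=cam(s,o);print(o["tool_pos"],o["force"],o["opening"])
cv2.imwrite("pics/j.png",cv2.resize(s["pixels"],(800,600)))
for l,z in(("old_element",.085),("tray",.036)):
    for r in ctrl.search_frame(s,l)[:2]: print(l,np.round(r["centre"],4),round(r["confidence"],2))
    for r in ctrl.outline_of(s,l)[:2]: print(l,cv2.minAreaRect(unproj(c,hull(r["pixels"]),z)[:,:2].astype(np.float32)*1000))
s=ctrl.snapshot("top")
for r in ctrl.search_frame(s,"knob")[:1]+ctrl.search_frame(s,"old_element")[:1]: print(np.round(r["centre"],4),r["confidence"])
```

```text
[ 0.50510574 -0.33455505  0.31575714] [-0.03773038  0.0490786   0.35632162] 0.087518900838661
old_element ((507.65167236328125, -331.8390808105469), (65.69046020507812, 60.23759078979492), 40.37822341918945)
tray [ 0.2373 -0.3254  0.0046] 0.96
tray [ 0.522  -0.3377  0.0038] 0.94
tray ((506.5272521972656, -337.2919006347656), (190.49903869628906, 151.57154846191406), 14.646307945251465)
tray ((408.7835388183594, -205.380126953125), (24.310977935791016, 131.46893310546875), 72.45349884033203)
[0.4848 0.329  0.0638] 0.51
```

View pics/j.png

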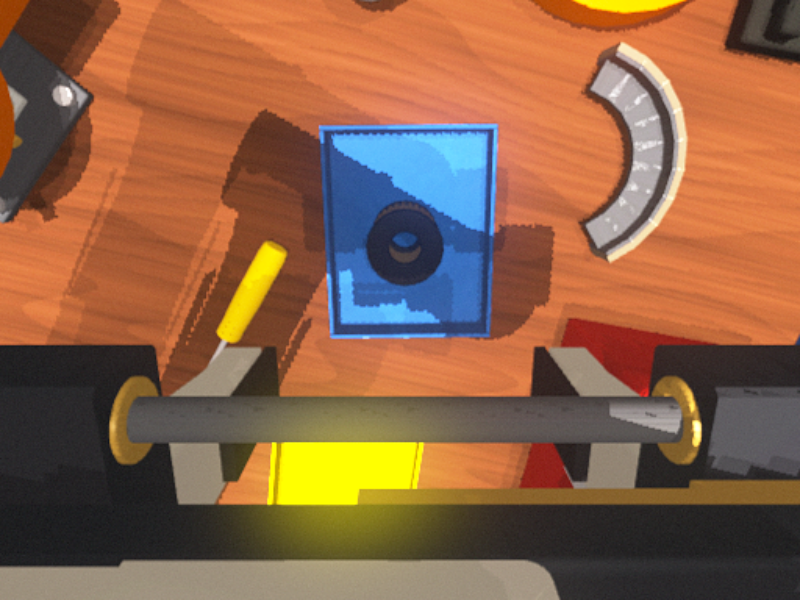

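The element stands upright in the middle of the blue tray at (405,245), and the gripper is clear. I'll hand in.

```bash
python3 -c "
from plant import ctrl
print(ctrl.close_job())"
```

```text
the job is handed in; nothing more can be done
None
```

The job is done and handed in at about 30 s of the 72 s allowed; the hand-in gives no verdict.

- **Knob:** I turned it about 0.8 turn counter-clockwise in one grasp, and it lifted off without resistance. I stood it in the steel dish within about 1 cm of the dish centre. The last top-camera reading still has it there.
- **Old element:** I gripped it across its outside, lifted it off the stud and set it on the floor of the blue tray. The last wrist picture shows it upright and about 6 mm from the tray centre, with the gripper open and about 23 cm clear above it.
- **Other things on the bench:** I touched nothing else, and forces stayed below about 7 N in every reading I took. I did not re-measure the other things' positions at the end.
- **Checks that missed or disagreed:** The networks' position search did not report the element in the last wrist and top pictures. Its placement rests on the wrist outline, the picture itself and the arm pose. In the last wrist picture, the search put the tray centre 16 mm from where its outline and my earlier fit put it. I trusted the outline.

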